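# Screw the spout elbow into the cream filler's outlet: to the bite, then 20 degrees more

## Task

Take the steel spout elbow out of the drying rack and fit it to the cream filler: lower it upright into the outlet socket with its spout pointing at the blue start mark, so that its two lugs drop through the slots and its flange rests on the white gasket, then screw it clockwise (seen from above) until you feel the thread bite. From the bite turn it 20 degrees further, no more, and let go, so that the spout stands out over the front of the filler towards the jars. Do not press or overtighten hard enough to crush the soft gasket, and leave the other fittings, the jars and the spatula where they are.

Things in the scene. Friction and masses are not known exactly. Their poses are not given: they have to be found in the camera images.
- elbow: Loose stainless spout elbow, 0.28 kg. Origin: centre of the underside of its round flange (54 mm across, 5 mm thick). z up along the thread axis, +x towards the spout. Block above the flange, lugged spigot below. It starts upright in one of the rack's three holes, flange on the rack's top, spout roughly towards the robot.
- elbow_block (a point): On the elbow's axis, 27 mm above its origin: middle of the square block, 30 x 30 mm, 5 to 45 mm above the flange's underside (a cap to 48 mm). Grip it by the two bare flats that face the elbow's +y and -y; the spout tube, 16 mm thick, leaves the +x face at this height.
- elbow_lug (a point): Tip of one lug, on the elbow: 18 mm out along +x, 17 mm below the flange's underside; the other lies opposite, at -x. Lugs are round pins 5 mm thick on a spigot 27 mm across that reaches 26 mm below the flange and tapers over its last 6 mm.
- spout_tip (a point): The spout's mouth, on the elbow: 80 mm out along the elbow's +x and 9.5 mm above the flange's underside.
- filler: Steel bench-top cream filler, fixed, 200 x 420 mm, 105 mm high, with a hopper (178 mm across, top at 267 mm) centred at x -20, y +120 mm. Origin: centre of its underside. Its front, the jars' side, faces its own -x; z up.
- socket (a point): Centre of the rim of the clamped, upright outlet socket, at x -60, y -120, z 165 mm in the filler's frame; axes as the filler's. A tube 62 mm outside, 39 mm inside, with a gasket on top and a coarse two-start thread inside. With the lugs through the slots the flange's underside comes to rest 4 mm above this point.
- socket_thread (a point): On the socket's axis, 12 mm below the rim: two helical ledges, opening 30 mm, with two opposite slots between them, one towards the start mark. Lugs pass a slot with 13 degrees to spare either way; else they land on the ledges, flange some 10 to 18 mm too high. A stop ends the thread about 115 degrees clockwise of the mark.
- start_mark (a point): Blue index tab on the socket's rim, 35 mm from its axis: where the spout points when the elbow goes in, 65 degrees anticlockwise (from above) of the filler's front. Then it turns clockwise nearly freely to the bite, 18 to 75 degrees on, different each time. From the bite the thread pulls the elbow down, 1.05 mm per 10 degrees, felt as a growing downward pull and turning moment; let go, it holds.
- gasket: Soft white silicone ring, 43 mm inside, 54 mm outside, on top of the socket. Origin: centre of the socket's rim; its face stands 4 mm above it. It yields from about 4 N on, then 4 N per mm, at most 3.9 mm; pressed with 28 N it is crushed.
- rack: White plastic drying rack, fixed, 100 x 270 mm, top at 34 mm, with three holes of 42 mm in a row along its y at -90, 0 and +90 mm. Origin: centre of its underside.
- nozzle: Loose straight nozzle of the same family (flange 54 mm, tapering to 10 mm at 66 mm above the flange), in another hole of the rack; leave it. Origin: centre of its flange's underside.
- plug: Loose blanking plug with a red knob 32 mm across and 32 mm high above the flange, in another hole of the rack; leave it. Origin: centre of its flange's underside.
- jar1: Open glass jar, 60 mm across, 60 mm high, on the aluminium pan before the filler; leave it. Origin: centre of its underside.
- jar2: Open glass jar like jar1; leave it.
- jar3: White jar with a metal lid, 60 mm across, 65 mm high, on the pan; leave it. Origin: centre of its underside.
- jar4: White jar with a metal lid like jar3, standing on the table; leave it.
- spatula: Spatula, 240 mm long, lying on the table to the right; leave it.
Mind the look-alikes: they are no part of the job. Leave any orange or turquoise look-alike of the elbow alone.

How it is judged:
On the way, in this order (a step that is already met when the one before it is completed fails the run):
1. the elbow is lifted clear of the rack (height (world z) of elbow above 0.09 m), for 0.1 s.
2. the elbow stands upright in the socket, its lugs through the slots and its flange on the gasket (z of elbow in the frame of socket below 0.0055 m and horizontal distance between elbow and socket below 0.003 m and angle between elbow's own z axis and vertical below 0.08 rad), for 0.1 s.
At the end, for the whole second after the job is handed in: The elbow stands at rest, upright within 3.4 degrees and centred within 3 mm in the socket, drawn by its thread 1.05 to 3.15 mm into the gasket (20 degrees, give or take 10, past the bite; flange underside 0.85 to 2.95 mm above the rim), spout tip at least 40 mm to the front of the socket's axis (z of elbow in the frame of socket between 0.00085 and 0.00295 m and horizontal distance between elbow and socket below 0.003 m and angle between elbow's own z axis and vertical below 0.06 rad and x of spout_tip in the frame of socket below -0.04 m and linear speed of elbow below 0.01 m/s and angular speed of elbow below 0.05 rad/s); the robot touches nothing.
It fails at once if the gasket is crushed: the elbow presses on it with more than 28 N (contact force between elbow and gasket above 28 N).
It fails at once if a fitting, jar or the spatula is moved by more than 30 mm (distance of any of nozzle, plug, jar1, jar2, jar3, jar4, spatula from where it was at the start of the episode above 0.03 m).
It also fails if it takes over 72 s, if anything falls off the work surface, if the arm or the gripper's body presses on something with over 40 N, if the wrist force passes 120 N, or if a joint passes its speed limit or range.

## Robot

A 6-joint arm with a two-finger parallel gripper is mounted at the origin on the work surface. World frame = base frame: x ahead of the robot, y to its left, z up, the work surface at z = 0. Lengths are in m, angles in rad, forces in N, time in s.
With the tool pointing down it reaches from about 0.425 to 0.95 m from the base axis. Payload 3.5 kg.
Tool frame: the origin (TCP) lies midway between the tips of the shut fingers; the grasp point (between the pads) lies 19 mm behind it; x points along the fingers, y is the direction in which the jaws open and shut, and the axes are right-handed (so a half turn about x gives the same grasp; the last joint's range is limited). The gripper opens to 85 mm and grips with 20 to 120 N. Pads are 22 mm wide; open, the fingers measure 114 mm over their backs; the gripper's body (76 mm by 85 mm) begins 54 mm behind the grasp point. The pads swing forward as they close: fully open they stand 13 mm farther back than shut.
Start: joints at [0.975, 0.286, 1.577, -0, 1.279, -0.15], TCP at [0.291, 0.609, 0.231] pointing down, gripper open.
Joint ranges: [-2.77, 2.77], [-0.9, 2.22], [0.21, 2.48], [-1.53, 4.67], [0.24, 2.81], [-2.84, 2.84]. Speed limits (rad/s): [2.79, 2.79, 3.14, 3.14, 3.14, 3.14].

## Interface

Orientations are given as a rotation vector (axis times angle).
In Python, from rig import ctrl, sensors, snapshot, camera_info, spotter gives the robot as it stands. Calls block until the motion is done:
- ctrl.move_pose(position, orientation): joint-space move of the TCP to a pose.
- ctrl.move_straight(position, orientation=None, feed=0.15, stop_force=None): straight line of the TCP; orientation=None keeps the orientation; feed is the mean speed in m/s. With stop_force (N) it stops when the force on the tool has changed by that much, and returns True; else False.
- ctrl.movej(angles): joint-space move.
- ctrl.grip(opening): finger opening in m; the grip force is fixed at half the most; returns when the fingers have stopped.
- ctrl.dwell(seconds).
- ctrl.ik(position, orientation): joint angles nearest the present ones, or None.
- sensors.read_state(): the state.
- snapshot(name): name is "side" or "top"; returns the picture (420x560x3 uint8, red, green, blue); there is no depth.
- camera_info(name): a dict with "fovy" (degrees; the focal length in pixels is half the picture's height over the tangent of half this angle, whatever the lens; pixels are square), "cx", "cy" (the principal point, pixels), "extrinsics" (4x4, takes a point from world to camera coordinates). Camera axes: x right, y down, z forward; pixel columns grow to the right and rows downward; lengths in m; the calibration is good to about 2 mm. A picture is of the moment at which its call begins. camera_info takes no time and is no camera call.
A pose or a line that the arm cannot do raises ctrl.MotionError and nothing moves.
- ctrl.job_done(): hands the job in, once; it reports no verdict.
Trained networks look in the newest picture that a camera, given by its name, has taken for a name from the list of things; names that differ only in an ending like _2 or _b are one class to them, and where a whole thing is asked for, a point or a joint stands for the part that bears it (a point fixed in the world has none). Each returns a list of dicts, best first, with "score" (0 to 1); they miss things now and then, are a little off and sometimes report something else, mostly with a low value. They report only what shows in the picture. A call takes as long as a camera call. They do not tell look-alikes from the thing itself.
- spotter.look_for(query, camera): "rect" ([left, top, right, bottom] in pixels, round what is visible of it).
- spotter.regions_of(query, camera): "pixels" (420x560 bool, what is visible of it) and "rect" ([left, top, right, bottom] in pixels, round what is visible of it).
- spotter.pinpoint(query, camera): "position" ([row, column] in pixels: a listed point, or the origin of a listed thing).
The state is a dict: "t": time; "q": joint angles; "qd": joint speeds; "joint_efforts": joint torques, N m; "ee_pos": TCP position; "tool_rot": TCP orientation; "wrist_force": force on the tool from outside, world axes, zero at the start; "torque": the same for the moment, N m; "grip_width": finger opening in m.
Only numpy, scipy, OpenCV 4.12 (cv2) and the standard library are available. Lean on these libraries where they do the work, as an engineer would, in place of code of your own. Each camera call takes 0.05 s, during which the arm holds its last target. There are 200 camera calls.

## Working session

There is one attempt and no reset: what is moved stays moved. The work goes in short steps, each a Python script; the robot and the scene stay as the last script left them, time stands still between calls to the robot, and variables do not carry over. Pictures are saved under pics/ and viewed, about 8 in all and at most 12, crops included, and the job is handed in when it is done.

```bash
ls; mkdir -p pics; cat > h.py <<'E'
import numpy as np, cv2
from rig import ctrl, sensors, snapshot, camera_info, spotter
from scipy.spatial.transform import Rotation as R
def cam(n):
    i=camera_info(n); f=210/np.tan(np.radians(i["fovy"])/2); return i,f,np.array(i["extrinsics"])
def ray(n,rc):
    i,f,E=cam(n); d=np.array([(rc[1]-i["cx"])/f,(rc[0]-i["cy"])/f,1]); Rm=E[:3,:3]
    return -Rm.T@E[:3,3], Rm.T@d
def on_z(n,rc,z):
    o,d=ray(n,rc); return o+d*(z-o[2])/d[2]
def proj(n,p):
    i,f,E=cam(n); c=E[:3,:3]@np.array(p)+E[:3,3]; return np.array([f*c[1]/c[2]+i["cy"],f*c[0]/c[2]+i["cx"]])
def tri(a,b):  # (name,rc) pairs -> point, gap
    o1,d1=ray(*a);o2,d2=ray(*b)
    s=np.linalg.lstsq(np.c_[d1,-d2],o2-o1,rcond=None)[0]
    p,q=o1+s[0]*d1,o2+s[1]*d2; return (p+q)/2,np.linalg.norm(p-q)
E
python3 - <<'E'
from h import *
ims=[]
for n in("side","top"):
    im=snapshot(n)[:,:,::-1]; cv2.imwrite(f"pics/{n}0.png",im)
    i=camera_info(n); E=np.array(i["extrinsics"]); print(n,i["fovy"],i["cx"],i["cy"],(-E[:3,:3].T@E[:3,3]).round(3))
    for q in ("elbow","elbow_block","spout_tip","socket","start_mark","filler","gasket","rack","nozzle","plug"):
        print(q,[(np.round(r["position"]).tolist(),round(r["score"],2)) for r in spotter.pinpoint(q,n)[:4]])
E
```

```text
pics
side 49.87397545562431 280.3480266702305 208.8892108631925 [ 0.092 -0.672  1.01 ]
elbow [([280.0, 256.0], 0.89), ([316.0, 373.0], 0.68), ([287.0, 405.0], 0.62), ([186.0, 372.0], 0.62)]
elbow_block [([182.0, 377.0], 0.92), ([281.0, 410.0], 0.87), ([273.0, 256.0], 0.65), ([313.0, 377.0], 0.64)]
spout_tip [([348.0, 365.0], 0.98), ([257.0, 408.0], 0.81), ([202.0, 363.0], 0.72), ([305.0, 243.0], 0.56)]
socket [([161.0, 244.0], 0.69)]
start_mark [([169.0, 242.0], 0.86)]
filler [([172.0, 249.0], 0.66)]
gasket [([163.0, 244.0], 0.47)]
rack [([346.0, 366.0], 0.69), ([304.0, 348.0], 0.68)]
nozzle [([293.0, 344.0], 0.56), ([316.0, 374.0], 0.38)]
plug [([273.0, 320.0], 0.91), ([319.0, 373.0], 0.56)]
top 45.10346908868275 280.8785245587121 203.37807233970298 [ 0.46  -0.081  1.325]
elbow [([202.0, 418.0], 0.97), ([266.0, 314.0], 0.96), ([85.0, 297.0], 0.84)]
elbow_block [([153.0, 414.0], 0.67), ([85.0, 297.0], 0.65), ([205.0, 423.0], 0.58), ([207.0, 214.0], 0.43)]
spout_tip [([234.0, 432.0], 0.94), ([292.0, 337.0], 0.9), ([112.0, 315.0], 0.76), ([131.0, 389.0], 0.57)]
socket [([204.0, 214.0], 0.81)]
start_mark [([215.0, 223.0], 0.59), ([206.0, 385.0], 0.37)]
filler [([183.0, 187.0], 0.84)]
gasket [([213.0, 350.0], 0.74), ([210.0, 217.0], 0.49)]
rack [([209.0, 383.0], 0.96), ([208.0, 386.0], 0.6), ([180.0, 185.0], 0.54)]
nozzle [([208.0, 386.0], 0.6), ([251.0, 172.0], 0.18)]
plug [([211.0, 350.0], 0.81), ([181.0, 187.0], 0.58)]
```

View pics/side0.png

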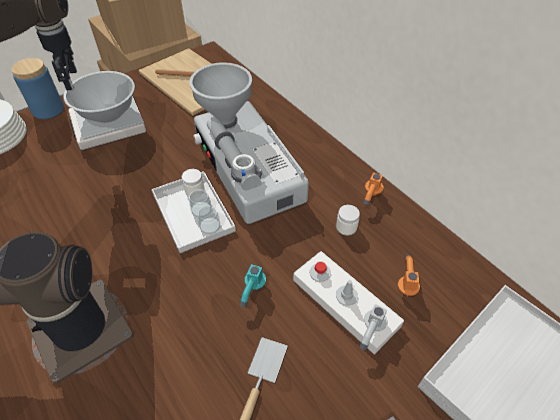

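View pics/top0.png

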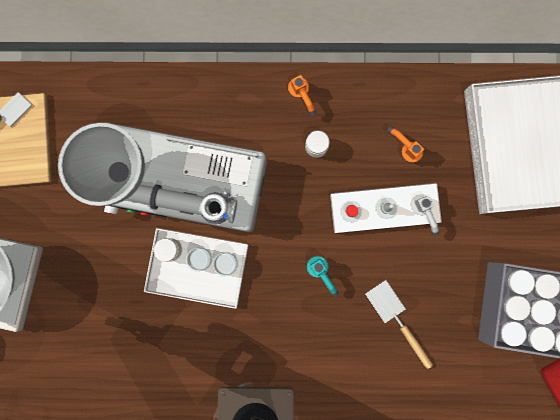

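The first views show the following (row, column):
- **Target:** the steel elbow stands in the rack's right hole, at side (313,377) and top (202,424).
- **Look-alikes:** two orange elbows at side (186,373) and (280,409), and a turquoise one at side (275,255).
- **Other rack fittings:** the nozzle and the red plug.
- **Socket:** side (163,244), top (207,214).

I choose the steel elbow. Next is one close composite crop plus measurements.

```bash
python3 - <<'E'
from h import *
S=cv2.imread("pics/side0.png");T=cv2.imread("pics/top0.png")
def crop(im,r,c,w=60,h=45): return cv2.resize(im[r-h:r+h,c-w:c+w],(400,300),interpolation=cv2.INTER_CUBIC)
cv2.imwrite("pics/c1.png",np.vstack([np.hstack([crop(S,322,372),crop(T,210,424)]),np.hstack([crop(S,165,244),crop(T,208,214)])]))
a=dict(elbow=[(316,373),(202,418)],blk=[(313,377),(205,423)],tip=[(348,365),(234,432)],sock=[(161,244),(204,214)],mark=[(169,242),(215,223)],rack=[(304,348),(209,383)],plug=[(273,320),(211,350)])
for k,v in a.items():
    p,g=tri(("side",v[0]),("top",v[1])); print(k,p.round(4),round(g,4))
for n in("side","top"):
    snapshot(n)
    for q in("rack","elbow","filler","gasket"):
        for r in spotter.regions_of(q,n)[:4]:
            m=r["pixels"]; 
            rc=cv2.minAreaRect(np.argwhere(m)[:,::-1].astype(np.float32)); print(n,q,round(r["score"],2),np.round(r["rect"]),m.sum(),np.round(rc[0],1),np.round(rc[1],1),round(rc[2],1))
            np.save(f"pics/{n}_{q}_{int(r['rect'][0])}.npy",m)
E
```

```text
elbow [ 0.5674 -0.4084  0.038 ] 0.0058
blk [ 0.5606 -0.4151  0.0704] 0.0026
tip [ 0.4927 -0.4489  0.0341] 0.0099
sock [0.5478 0.0921 0.1678] 0.0057
mark [0.5242 0.0697 0.1691] 0.0019
rack [ 0.5569 -0.3317 -0.0068] 0.0064
plug [ 0.5455 -0.2382  0.0301] 0.0009
side rack 0.56 [293. 252. 404. 352.] 3547 [346.5 299.8] [115.9  44.8] 40.8
side rack 0.39 [192. 204. 218. 234.] 525 [208.4 218.9] [28.1 21.6] 76.0
side rack 0.32 [362. 305. 388. 349.] 569 [370.  325.4] [22.2 43.1] 41.0
side elbow 0.94 [242. 264. 269. 309.] 562 [251. 286.] [20.6 43.8] 26.6
side elbow 0.72 [397. 254. 416. 297.] 536 [408.5 274. ] [40. 21.] 90.0
side elbow 0.69 [360. 303. 383. 354.] 585 [370.2 325.8] [21.8 44.7] 39.6
side elbow 0.69 [363. 172. 384. 201.] 347 [372.9 188.7] [17.4 31.8] 26.6
side filler 0.52 [359. 301. 386. 352.] 663 [371.4 327.2] [23.3 46.5] 26.6
side gasket 0.5 [236. 157. 249. 174.] 7 [240.5 162.1] [12.6 10.2] 76.0
top rack 0.75 [332. 185. 442. 233.] 2991 [384.8 207.9] [ 39.4 107.5] 84.2
top rack 0.68 [412. 197. 440. 232.] 477 [423.6 215.2] [42.9 20.1] 76.5
top elbow 0.88 [411. 195. 437. 232.] 489 [428.1 213.2] [43. 20.] 49.2
top elbow 0.83 [385. 131. 422. 162.] 468 [402.1 145.7] [41.8 19.7] 33.1
top elbow 0.66 [303. 255. 334. 296.] 518 [325.5 275. ] [44.5 20.5] 45.0
top elbow 0.56 [288.  74. 315. 116.] 476 [304.9  94.3] [39.8 19.9] 46.5
top filler 0.69 [ 61. 121. 266. 235.] 16002 [159.3 177.2] [204.9  89.9] 11.1
top gasket 0.68 [205. 197. 227. 219.] 134 [212.  206.5] [21.9 21.9] 45.0
```

View pics/c1.png

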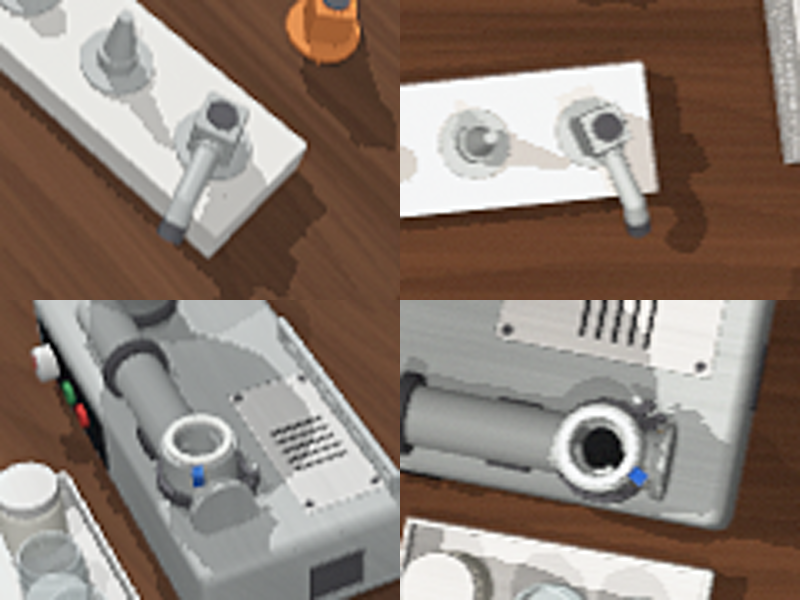

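Top-left and top-right crops confirm the steel elbow with its dark cap at side (311.5,378.5) and top (203,426), spout towards the robot. The lower crops show the socket with its white ring at side (161.7,243.3) and top (207.4,214), and the blue mark at side (172,243) and top (215.8,225). Next I refine these with centroids and plan the wrist range.

```bash
cat >> h.py <<'E'
def cent(im,rc,rad,w):   # soft-weighted centroid, w: image->weight
    r,c=np.mgrid[0:420,0:560]; m=(np.hypot(r-rc[0],c-rc[1])<=rad)*np.clip(w(im.astype(float)),0,None)
    return np.array([(m*r).sum(),(m*c).sum()])/m.sum(), m.sum()
dark=lambda im:130-im.max(2)
blue=lambda im:im[:,:,0]-np.maximum(im[:,:,1],im[:,:,2])-40   # BGR
def ori(yaw,flip=0):
    y=np.array([-np.sin(yaw),np.cos(yaw),0])*(-1 if flip else 1); x=np.array([0,0,-1.])
    return R.from_matrix(np.c_[x,y,np.cross(x,y)]).as_rotvec()
E
python3 - <<'E'
from h import *
im={n:cv2.imread(f"pics/{n}0.png") for n in("side","top")}
def both(a,b,rad,w,z):
    A,_=cent(im["side"],a,rad,w);B,_=cent(im["top"],b,rad,w)
    A,_=cent(im["side"],A,rad,w);B,_=cent(im["top"],B,rad,w)
    p,g=tri(("side",A),("top",B)); print(A.round(1),B.round(1),p.round(4),"gap",round(g,4),"z-plane:",on_z("side",A,z).round(4),on_z("top",B,z).round(4)); return p
print("cap");cap=both((311.5,378.5),(203,426),4.5,dark,.082)
print("tip");both((346.5,364),(232,435),4,dark,.0435)
print("mark");both((172,243),(215.8,225),4,blue,.167)
print("hole");both((162,243.3),(207.4,214),5,dark,.16)
print("sock eye",on_z("side",(161.7,243.3),.169),on_z("top",(207.4,213.9),.169))
# filler yaw from top: edges of mask at two heights are mixed, use long front/back lines
m=np.load("pics/top_filler_61.npy").astype(np.uint8)
e=np.array([[c,np.nonzero(m[:,c])[0].max()] for c in range(165,250)])
print("front edge slope deg",np.degrees(np.arctan(np.polyfit(e[:,0],e[:,1],1)[0])))
e=np.array([[c,np.nonzero(m[:,c])[0].min()] for c in range(160,255)]);print("back",np.degrees(np.arctan(np.polyfit(e[:,0],e[:,1],1)[0])))
s=sensors.read_state(); print({k:np.round(s[k],3) for k in s})
for nm,p in(("elb",[.562,-.413,.2]),("sock",[.546,.088,.3])):
  for fl in(0,1):
    print(nm,fl,[(d,None if (q:=ctrl.ik(p,ori(np.radians(d),fl))) is None else round(float(q[5]),2)) for d in range(-115,-236,-15)])
E
```

```text
cap
[311.4 378.2] [202.6 425.9] [ 0.5636 -0.418   0.0795] gap 0.0032 z-plane: [ 0.5609 -0.4178  0.082 ] [ 0.5647 -0.4183  0.082 ]
tip
[347.5 364.2] [233.9 435.5] [ 0.49   -0.4518  0.0464] gap 0.0027 z-plane: [ 0.4924 -0.4519  0.0435] [ 0.489  -0.4518  0.0435]
mark
[172.2 242.9] [215.4 224.9] [0.5239 0.0664 0.16  ] gap 0.0017 z-plane: [0.5197 0.0608 0.167 ] [0.5243 0.0651 0.167 ]
hole
[163.1 239.5] [207.5 214. ] [0.5375 0.0937 0.1649] gap 0.0112 z-plane: [0.5352 0.1011 0.16  ] [0.5427 0.0916 0.16  ]
sock eye [0.54164223 0.09134266 0.169     ] [0.54229198 0.09049361 0.169     ]Traceback (most recent call last):
  File "<stdin>", line 13, in <module>
    fid = stack.enter_context(open(os.fspath(file), "rb"))
                              ~~~~^^^^^^^^^^^^^^^^^^^^^^^
FileNotFoundError: [Errno 2] No such file or directory: 'pics/top_filler_61.npy'
```

```bash
python3 - <<'E'
from h import *
import glob
f=glob.glob("pics/top_filler*")[0]; m=np.load(f)
for nm,fn in(("front",max),("back",min)):
    e=np.array([[c,fn(np.nonzero(m[:,c])[0])] for c in range(165,250)]);
    a,b=[on_z("top",(np.polyval(np.polyfit(e[:,0],e[:,1],1),c),c),.105) for c in(165,250)]
    d=a-b; print(nm,"filler y-axis yaw",np.degrees(np.arctan2(d[1],d[0]))) 
s=sensors.read_state(); print({k:np.round(s[k],3) for k in s})
for nm,p in(("elb",[.563,-.418,.2]),("sock",[.542,.091,.3])):
  for fl in(0,1):
    print(nm,fl,[(d,None if (q:=ctrl.ik(p,ori(np.radians(d),fl))) is None else q.round(2).tolist()[::5]) for d in range(-115,-236,-15)])
E
```

```text
front filler y-axis yaw 79.66861414612345
back filler y-axis yaw 79.34822096713967
{'t': np.float64(1.6), 'q': array([ 0.975,  0.286,  1.577, -0.   ,  1.279, -0.15 ]), 'qd': array([ 0.001, -0.   ,  0.001, -0.001, -0.   ,  0.   ]), 'joint_efforts': array([-1.0000e-03, -4.0594e+01, -2.9293e+01, -0.0000e+00,  1.0000e-03,
       -0.0000e+00]), 'ee_pos': array([0.291, 0.609, 0.231]), 'tool_rot': array([ 0.35 ,  1.542, -0.35 ]), 'wrist_force': array([ 0.03 , -0.579, -0.227]), 'torque': array([ 0.013, -0.078, -0.051]), 'grip_width': np.float64(0.086)}
elb 0 [(-115, [-0.78, -0.35]), (-130, [-0.78, -0.08]), (-145, [-0.78, 0.18]), (-160, [-0.78, 0.44]), (-175, [-0.78, 0.7]), (-190, [-0.78, 0.96]), (-205, [-0.78, 1.22]), (-220, [-0.78, 1.49]), (-235, [-0.78, 1.75])]
elb 1 [(-115, [-0.78, 2.79]), (-130, None), (-145, None), (-160, [-0.78, -2.7]), (-175, [-0.78, -2.44]), (-190, [-0.78, -2.18]), (-205, [-0.78, -1.92]), (-220, [-0.78, -1.66]), (-235, [-0.78, -1.39])]
sock 0 [(-115, [-0.02, 0.42]), (-130, [-0.02, 0.68]), (-145, [-0.02, 0.94]), (-160, [-0.02, 1.2]), (-175, [-0.02, 1.47]), (-190, [-0.02, 1.73]), (-205, [-0.02, 1.99]), (-220, [-0.02, 2.25]), (-235, [-0.02, 2.51])]
sock 1 [(-115, [-0.02, -2.72]), (-130, [-0.02, -2.46]), (-145, [-0.02, -2.2]), (-160, [-0.02, -1.94]), (-175, [-0.02, -1.68]), (-190, [-0.02, -1.41]), (-205, [-0.02, -1.15]), (-220, [-0.02, -0.89]), (-235, [-0.02, -0.63])]
```

```bash
python3 - <<'E'
from h import *
st=lambda:(lambda s:print(round(float(s["t"]),2),s["ee_pos"].round(4),s["wrist_force"].round(2),s["torque"].round(3),round(float(s["grip_width"]),4),s["q"].round(2)))(sensors.read_state())
o=ori(np.radians(-155.2)); p=np.array([.563,-.418,0])
ctrl.move_straight([.291,.609,.43],feed=.25); st()
ctrl.move_pose(p+[0,0,.40],o); st()
ctrl.grip(.06)
ctrl.move_straight(p+[0,0,.12],o,feed=.25); st()
print(ctrl.move_straight(p+[0,0,.042],o,feed=.06,stop_force=8)); st()
cv2.imwrite("pics/pre.png",np.hstack([cv2.resize(snapshot(n)[:,:,::-1][r-45:r+45,c-60:c+60],(400,300)) for n,r,c in(("side",315,375),("top",205,424))]))
E
```

```text
2.54 [0.2908 0.6087 0.4276] [-0.17  0.12  0.03] [0.034 0.005 0.032] 0.0857 [ 0.97  0.22  1.31  0.    1.62 -0.15]
6.23 [ 0.5635 -0.4173  0.4001] [-0.29 -0.18  0.23] [ 0.008 -0.024  0.033] 0.0856 [-0.78  0.28  1.29  0.    1.58  0.35]
7.88 [ 0.5639 -0.4189  0.1222] [ 0.61 -0.22  1.38] [0.018 0.024 0.018] 0.06 [-0.78  0.44  1.58  0.    1.11  0.35]
False
9.32 [ 0.5633 -0.4183  0.0427] [ 0.07  0.28 -0.16] [-0.019 -0.014 -0.031] 0.0601 [-0.78  0.53  1.61  0.    0.99  0.35]
```

View pics/pre.png

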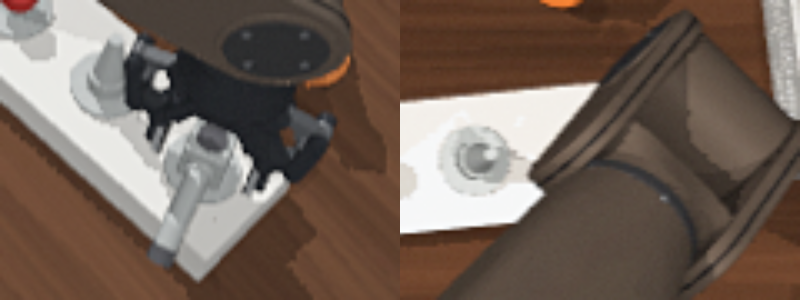

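The side crop shows the open fingers straddling the block, tips at crop (155,130) and (270,180), with the midpoint on the block. Now grip and lift.

```bash
cat >> h.py <<'E'
def st(tag=""):
    s=sensors.read_state(); print(tag,round(float(s["t"]),2),s["ee_pos"].round(4),s["wrist_force"].round(2),s["torque"].round(3),round(float(s["grip_width"]),4),s["q"][5].round(3)); return s
E
python3 - <<'E'
from h import *
ctrl.grip(.0); st("grip")
p=sensors.read_state()["ee_pos"]
ctrl.move_straight([.563,-.418,.20],feed=.1); st("lift")
ctrl.move_straight([.563,-.418,.33],feed=.2)
ctrl.move_pose([.542,.091,.30],ori(np.radians(-125.5))); st("above")
ctrl.move_straight([.542,.091,.225],feed=.15); ctrl.dwell(.3); st("low")
# flange underside should be at TCPz - .008+...: expected
I={n:snapshot(n)[:,:,::-1] for n in("side","top")}
for n in I: cv2.imwrite(f"pics/{n}_hold.png",I[n])
for n in I:
    for q in("elbow","elbow_block","elbow_lug","spout_tip","socket"):
        print(n,q,[(np.round(r["position"],1).tolist(),round(r["score"],2)) for r in spotter.pinpoint(q,n)[:4]])
cv2.imwrite("pics/hold.png",np.hstack([cv2.resize(I[n][r-60:r+60,c-50:c+50],(400,480),interpolation=cv2.INTER_CUBIC) for n,r,c in(("side",145,244),("top",208,220))]))
E
```

```text
grip 9.8 [ 0.5632 -0.4182  0.0424] [ 1.13 -0.52  1.24] [ 0.008  0.025 -0.013] 0.0294 0.355
lift 11.53 [ 0.5627 -0.4177  0.1989] [ 1.16 -0.64 -4.22] [ 0.007 -0.017 -0.021] 0.0294 0.355
above 14.18 [0.5425 0.0901 0.3001] [ 0.36  0.46 -2.47] [-0.002  0.038 -0.007] 0.0295 0.601
low 15.13 [0.5425 0.091  0.2261] [ 0.39  0.47 -2.95] [ 0.018 -0.007  0.018] 0.0297 0.601
side elbow [([286.7, 407.9], 0.96), ([187.0, 372.2], 0.87), ([282.2, 254.2], 0.68), ([146.9, 242.6], 0.55)]
side elbow_block [([276.5, 409.5], 0.89), ([275.8, 257.4], 0.82), ([180.6, 373.2], 0.77), ([391.8, 256.8], 0.64)]
side elbow_lug [([153.7, 242.1], 0.91), ([280.9, 407.2], 0.71), ([289.5, 254.9], 0.71), ([195.0, 371.6], 0.57)]
side spout_tip [([203.5, 365.3], 0.9), ([307.0, 240.9], 0.85), ([258.0, 406.0], 0.7), ([166.0, 238.3], 0.6)]
side socket [([160.8, 243.7], 0.85)]
top elbow [([264.5, 315.5], 0.95), ([84.9, 298.2], 0.95), ([153.8, 410.8], 0.91), ([202.1, 207.7], 0.57)]
top elbow_block [([149.7, 413.8], 0.89), ([84.8, 298.0], 0.82), ([267.0, 320.5], 0.57)]
top elbow_lug [([97.3, 302.8], 0.65), ([146.2, 406.5], 0.62), ([273.9, 319.8], 0.6)]
top spout_tip [([294.3, 338.9], 0.82), ([111.4, 314.1], 0.82), ([127.7, 390.3], 0.73), ([202.6, 210.2], 0.67)]
top socket [([205.8, 216.3], 0.93)]
```

View pics/hold.png

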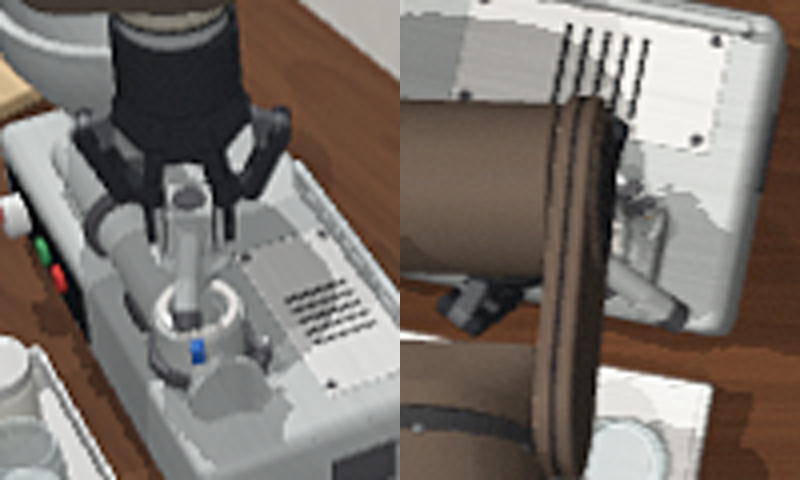

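```bash
python3 - <<'E'
from h import *
S=cv2.imread("pics/side_hold.png");T=cv2.imread("pics/top_hold.png")
e=np.array([.5425,.091,.2261-.0084]); 
for y in(-115,-120,-125.5,-130,-135):
    u=np.array([np.cos(np.radians(y)),np.sin(np.radians(y)),0]); t=e+.08*u+[0,0,.0095]
    print(y,"tip pred",proj("side",t).round(1),proj("top",t).round(1))
print("cap pred",proj("side",e+[0,0,.048]).round(1),"meas",cent(S,(133.9,240.6),4,dark)[0].round(1))
print("tip meas side",cent(S,(164.6,240.4),4,dark)[0].round(1),"top",cent(T,(226.4,238.4),4,dark)[0].round(1))
# lateral consistency: side-view column pred of socket vs cap
s=np.array([.542,.091,.169]); print("sock pred",proj("side",s).round(1),proj("top",s).round(1))
E
```

```text
-115 tip pred [166.5 247.2] [221.1 242.7]
-120 tip pred [166.8 244.4] [224.  241.2]
-125.5 tip pred [167.  241.3] [226.9 239.2]
-130 tip pred [167.  238.7] [229.2 237.4]
-135 tip pred [166.8 235.9] [231.6 235.2]
cap pred [133.7 241.3] meas [134.3 240.7]
tip meas side [164.8 240.5] top [226.8 238.9]
sock pred [161.7 243.5] [207.5 213.7]
```

Grasp checks: width 29.4 mm, added weight about 2.7 N. The tip measured against its prediction gives a yaw of about -126°, equal to the mark. Now lower under guard.

```bash
python3 - <<'E'
from h import *
st()
r=ctrl.move_straight([.542,.091,.205],feed=.05,stop_force=5); st(f"rim? {r}")
if not r:
    r=ctrl.move_straight([.542,.091,.1735],feed=.02,stop_force=4); st(f"seat? {r}")
ctrl.dwell(.2); st()
E
```

```text
15.73 [0.542  0.091  0.2249] [-0.14 -0.15 -3.67] [-0.002  0.06   0.001] 0.0293 0.601
rim? False 16.28 [0.5418 0.091  0.2045] [ 0.4  -0.29 -3.94] [ 0.014  0.002 -0.029] 0.0293 0.601
seat? True 17.57 [0.5423 0.0911 0.1767] [-0.08 -0.34  3.26] [-0.014  0.002  0.042] 0.0291 0.601
 17.77 [0.5422 0.0911 0.1763] [ 1.54 -0.35  5.73] [-0.043 -0.241 -0.017] 0.0294 0.601
```

Seated at TCP z 0.1765 (expected 0.177), so the lugs are through the slots. I relieve the pressing force, then screw clockwise in small steps while logging force and torque.

```bash
cat >> h.py <<'E'
def ft(n=6):
    a=[]
    for _ in range(n):
        ctrl.dwell(.03); s=sensors.read_state(); a.append(np.r_[s["wrist_force"],s["torque"]])
    return np.mean(a,0),s
E
python3 - <<'E'
from h import *
f,s=ft(); print("seated",f.round(3))
for _ in range(6):
    if f[2]<0: break
    ctrl.move_straight(s["ee_pos"]+[0,0,.0004],feed=.02); f,s=ft(); print("raise",s["ee_pos"].round(4),f.round(2))
q0=s["q"].copy(); f0=f; n=0
while n<80:
    n+=3; q=q0.copy(); q[5]+=np.radians(n); ctrl.movej(q); f,s=ft(4)
    print(n,round(np.degrees(s["q"][5]-q0[5]),1),s["ee_pos"].round(4),f[:3].round(2),f[3:].round(3),round(float(s["t"]),1))
    if abs(f[2]-f0[2])>3.5 or abs(f[5]-f0[5])>.2: break
np.save("q0.npy",q0)
E
```

```text
seated [ 1.106 -0.09   5.598 -0.058 -0.234  0.009]
raise [0.5423 0.0911 0.1766] [-0.28 -0.14  4.04 -0.02 -0.11 -0.  ]
raise [0.5423 0.0911 0.1769] [ 0.9   0.21  2.17 -0.05 -0.27  0.01]
raise [0.5423 0.0911 0.1771] [ 1.42 -0.1   0.59 -0.01 -0.4   0.02]
raise [0.5422 0.0911 0.1774] [ 2.17 -0.23 -0.53  0.   -0.51 -0.01]
3 3.0 [0.5422 0.0912 0.1774] [ 2.09  0.44 -0.24] [ 0.095 -0.375 -0.011] 20.2
6 5.9 [0.5421 0.0912 0.1774] [1.11 0.78 0.03] [ 0.131 -0.304 -0.038] 20.5
9 8.9 [0.5421 0.0911 0.1774] [0.53 0.74 0.85] [ 0.134 -0.235 -0.029] 20.9
12 11.9 [0.5421 0.0911 0.1773] [0.28 0.54 0.48] [ 0.126 -0.165 -0.019] 21.3
15 14.9 [0.5421 0.091  0.1773] [0.11 0.4  0.66] [ 0.032 -0.099 -0.047] 21.7
18 17.9 [0.5421 0.091  0.1773] [-0.02  0.31  0.98] [ 0.051 -0.041 -0.017] 22.1
21 20.9 [0.5422 0.0911 0.1773] [-0.17  0.48  0.6 ] [ 0.045 -0.062 -0.052] 22.5
24 23.9 [0.5422 0.0911 0.1774] [0.05 0.89 0.16] [ 0.083 -0.14   0.004] 22.8
27 26.9 [0.5423 0.0911 0.1774] [0.24 0.66 0.47] [ 0.121 -0.104  0.01 ] 23.2
30 29.9 [0.5423 0.0912 0.1774] [0.51 1.06 0.36] [ 0.176 -0.137 -0.005] 23.6
33 32.9 [0.5422 0.0912 0.1773] [ 0.39  1.26 -0.03] [ 0.234 -0.11   0.012] 24.0
36 35.9 [0.5421 0.0912 0.1773] [-0.3   2.07  0.2 ] [ 0.366 -0.047 -0.002] 24.4
39 38.9 [0.542  0.0913 0.1771] [-0.71  2.65 -0.65] [0.502 0.056 0.   ] 24.8
42 41.9 [0.5419 0.0914 0.1771] [-1.19  3.64 -1.11] [0.679 0.172 0.   ] 25.1
45 44.9 [0.542  0.0914 0.177 ] [-0.45  4.58 -2.21] [0.873 0.126 0.016] 25.5
48 48.0 [0.542  0.0914 0.1769] [ 0.04  5.18 -3.34] [ 0.909  0.059 -0.01 ] 25.9
51 51.0 [0.5418 0.0916 0.1766] [-0.5   5.55 -4.07] [ 0.988  0.06  -0.077] 26.3
```

Fz departs from about 38° onward and the height starts falling between 38° and 43°. A side force has built up in y, so I shift slightly to null it and follow the thread down. With the tool force near zero, the TCP height then reads the elbow's height directly.

```bash
cat >> h.py <<'E'
def go(c,n):
    q=ctrl.ik(c,ori(np.radians(-125.5-n))); ctrl.movej(q)
def follow(c,n,it=3):
    for k in range(it):
        go(c,n); f,s=ft(4)
        print(n,c.round(4),s["ee_pos"].round(4),f[:3].round(2),f[3:].round(3),round(float(s["t"]),1))
        if abs(f[2]+1.5)<.6 and abs(f[0])<1.2 and abs(f[1])<1.2: break
        c=c+np.clip([f[0]/9000,f[1]/9000,(f[2]+1.5)/6000],-.0005,.0005)
    return c,s
E
python3 - <<'E'
from h import *
c=np.array([.5422,.0916,.1769])
c,s=follow(c,51,5)
for n in(54,57):
    c=c-[0,0,.0002]; c,s=follow(c,n,3)
np.save("c.npy",c)
E
```

```text
51 [0.5422 0.0916 0.1769] [0.5418 0.0916 0.1765] [-1.49  4.56 -3.48] [ 0.826  0.303 -0.087] 26.7
51 [0.542  0.0921 0.1766] [0.5418 0.0917 0.1765] [-2.45  1.38 -2.36] [ 0.367  0.482 -0.079] 27.1
51 [0.5418 0.0923 0.1764] [0.5418 0.0917 0.1765] [-2.07 -0.6  -2.62] [-0.044  0.446 -0.102] 27.4
51 [0.5415 0.0922 0.1762] [0.5418 0.0918 0.1765] [-1.24 -1.95 -2.42] [-0.283  0.35  -0.05 ] 27.8
51 [0.5414 0.092  0.1761] [0.5418 0.0918 0.1764] [-0.67 -2.54 -1.17] [-0.354  0.209 -0.036] 28.2
54 [0.5413 0.0917 0.1759] [0.5416 0.0923 0.1761] [ 0.5   0.81 -1.81] [ 0.234  0.034 -0.099] 28.6
57 [0.5413 0.0917 0.1757] [0.5416 0.0921 0.1759] [ 1.23  2.62 -1.47] [ 0.437 -0.162 -0.09 ] 29.0
57 [0.5415 0.092  0.1757] [0.5416 0.0921 0.1759] [ 2.06  2.72 -1.15] [ 0.508 -0.184 -0.073] 29.4
57 [0.5417 0.0923 0.1758] [0.5417 0.0922 0.1759] [ 1.03  1.6  -0.26] [ 0.328 -0.078 -0.034] 29.7
```

Height data at 51°, 54° and 57° are 0.9, 1.25 and 1.45 mm down, a slope of about 1 mm per 10°. That puts the bite at about 42°, against 38–39° from the force onset. Both put the target at about 61°. I finish there, release, retreat and check.

```bash
python3 - <<'E'
from h import *
c=np.load("c.npy")
c,s=follow(c-[0,0,.0002],59.5,2)
c,s=follow(c-[0,0,.0002],61.5,4)
ctrl.grip(.06); f,s=ft(4); print("open",s["ee_pos"].round(4),f.round(2),s["grip_width"])
p=s["ee_pos"]
ctrl.move_straight(p+[0,0,.10],feed=.1); ctrl.move_straight(p+[0,0,.22],feed=.25); st("up")
q=sensors.read_state()["q"]; q[0]-=.7; ctrl.movej(q); st("away")
I={n:snapshot(n)[:,:,::-1] for n in("side","top")}
for n in I: cv2.imwrite(f"pics/{n}_fin.png",I[n])
cv2.imwrite("pics/fin.png",np.hstack([cv2.resize(I[n][r-60:r+60,c-50:c+50],(400,480),interpolation=cv2.INTER_CUBIC) for n,r,c in(("side",155,244),("top",208,214))]))
e=np.array([.542,.0915,.167])
print("cap pred",[proj(n,e+[0,0,.048]).round(1) for n in I])
for y in(-177.5,-182.5,-187.5,-192.5,-197.5):
    t=e+[.08*np.cos(np.radians(y)),.08*np.sin(np.radians(y)),.0095]; print(y,[proj(n,t).round(1) for n in I])
E
```

```text
59.5 [0.5418 0.0925 0.1758] [0.5416 0.0923 0.1756] [ 0.39  1.37 -1.97] [ 0.235 -0.014 -0.037] 30.1
59.5 [0.5418 0.0926 0.1757] [0.5416 0.0924 0.1756] [-0.4   0.02 -0.78] [ 0.007  0.126 -0.047] 30.5
61.5 [0.5418 0.0926 0.1757] [0.5415 0.0927 0.1754] [-0.88  0.76 -1.72] [ 0.14   0.141 -0.013] 30.9
open [0.5419 0.0926 0.1758] [ 0.48  0.27 -0.3   0.01 -0.01  0.03] 0.05971753959946285
up 33.21 [0.5415 0.0926 0.394 ] [ 0.69 -0.04 -0.9 ] [ 0.032 -0.008 -0.021] 0.0599 1.678
away 34.62 [ 0.4741 -0.2772  0.3937] [ 0.8   0.45 -0.37] [ 0.055 -0.014 -0.013] 0.06 1.678
cap pred [array([148.8, 242.3]), array([206. , 210.4])]
-177.5 [array([173.1, 218.3]), array([242.4, 213.8])]
-182.5 [array([171.5, 216.9]), array([242.4, 210.7])]
-187.5 [array([169.9, 215.7]), array([242.1, 207.7])]
-192.5 [array([168.2, 214.7]), array([241.5, 204.7])]
-197.5 [array([166.5, 214. ]), array([240.7, 201.7])]
```

View pics/fin.png

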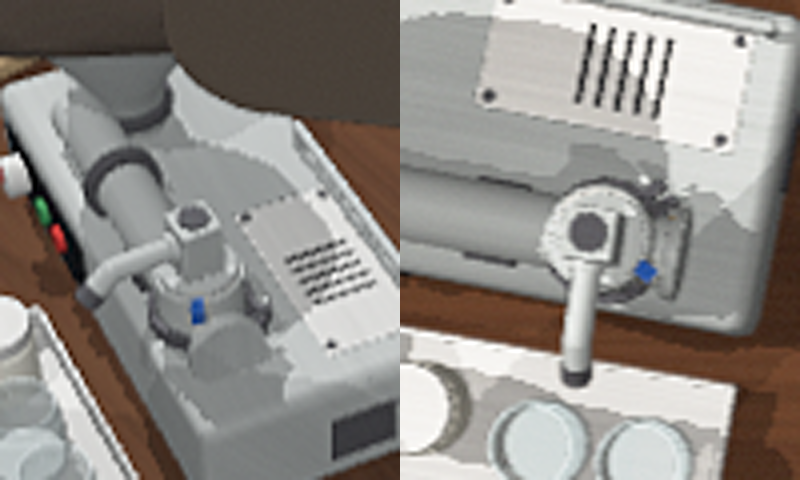

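The final view shows the elbow upright in the socket with its flange on the gasket. The spout mouth is at top (241.4,207.4), against a predicted (242.1,207.7) for yaw -187.5°, so it points to the front over the jars. The arm is clear, so I hand in.

```bash
python3 -c "
from h import *
ctrl.job_done(); st()"
```

```text
the job is handed in; nothing more can be done
the job is handed in; nothing more can be done
```

I took the steel elbow from the rack and lowered it into the socket at the blue mark, where it seated at the expected height. I then turned it 61.5° clockwise, let go, moved the arm clear and handed the job in at about 35 s.

- **Final height:** by the gripper height, the elbow was drawn about 2.0 mm into the gasket, about 19–20° past the bite.
- **Spout:** the last picture shows it standing out to the front over the jars, about 3° from the filler's front direction. The elbow was upright and the jars in view were in place. I did not measure the other fittings or the spatula again.
- **Gasket load:** I pressed with about 8.5 N at most. The thread's own pull on the gasket was not measured; from the gasket figures it is about 12 N, against the 28 N limit.
- **Disagreement:** the rise in downward pull put the bite at about 38°, but the height data put it at about 42°. That makes the final turn 19.5–23.5° past the bite, within tolerance either way. The turning moment stayed too small to help locate the bite. A side force of up to about 5.5 N built up around the bite, and I reduced it by re-centring the gripper.

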